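# Load the setting heads into the carrier for the other side of the table

## Task

The four rivet-gun setting heads stand in the holders of the storage rail in the order in which the next job uses them, and the colleague on the far side of the table needs them in that order from where he stands. Move them one by one into the empty grey carrier in the reverse order, so that the head at your left end of the storage rail goes into the seat at your right end of the carrier, and so on down the row; every head must end upright, let go and fully down in its seat. Leave the oil bottle standing where it is.

Things in the scene. Friction and masses are not known exactly. Their poses are not given: they have to be found in the camera images.
- head_green_mid (a point): loose setting head with green collar (light steel nose, 4 mm threaded tip): round, upright, 75 mm tall, 0.16 kg. From the foot up: shank 24 mm across, collar 32 mm across from 18 to 42 mm, nose 19 mm across to 69 mm, thin tip. Point: on the axis (z, up), 37 mm above the foot, in the collar; grip there from above, any yaw. Starts with its foot 12 mm deep in its holder.
- head_blue_mid (a point): loose setting head with blue collar (grey-brown steel nose, 5 mm threaded tip): round, upright, 75 mm tall, 0.16 kg. From the foot up: shank 24 mm across, collar 32 mm across from 18 to 42 mm, nose 19 mm across to 69 mm, thin tip. Point: on the axis (z, up), 37 mm above the foot, in the collar; grip there from above, any yaw. Starts with its foot 12 mm deep in its holder.
- head_red_mid (a point): loose setting head with red collar (light steel nose, 6 mm threaded tip): round, upright, 75 mm tall, 0.16 kg. From the foot up: shank 24 mm across, collar 32 mm across from 18 to 42 mm, nose 19 mm across to 69 mm, thin tip. Point: on the axis (z, up), 37 mm above the foot, in the collar; grip there from above, any yaw. Starts with its foot 12 mm deep in its holder.
- head_yellow_mid (a point): loose setting head with yellow collar (black nose, 8 mm threaded tip): round, upright, 75 mm tall, 0.16 kg. From the foot up: shank 24 mm across, collar 32 mm across from 18 to 42 mm, nose 19 mm across to 69 mm, thin tip. Point: on the axis (z, up), 37 mm above the foot, in the collar; grip there from above, any yaw. Starts with its foot 12 mm deep in its holder.
- holder_green: fixed black block with a green strip along its front edge, 58 (x) x 54 (y) x 22 mm, on the aluminium storage rail; the green head starts in its seat. The four holders make the row: parallel, 62 mm apart, in any colour order. Origin: centre of underside, 10 mm above the worktop. +y runs along the row to the robot's left, x away from the robot.
- holder_blue: fixed black block with a blue strip along its front edge, 58 (x) x 54 (y) x 22 mm, on the aluminium storage rail; the blue head starts in its seat. The four holders make the row: parallel, 62 mm apart, in any colour order. Origin: centre of underside, 10 mm above the worktop. +y runs along the row to the robot's left, x away from the robot.
- holder_red: fixed black block with a red strip along its front edge, 58 (x) x 54 (y) x 22 mm, on the aluminium storage rail; the red head starts in its seat. The four holders make the row: parallel, 62 mm apart, in any colour order. Origin: centre of underside, 10 mm above the worktop. +y runs along the row to the robot's left, x away from the robot.
- holder_yellow: fixed black block with a yellow strip along its front edge, 58 (x) x 54 (y) x 22 mm, on the aluminium storage rail; the yellow head starts in its seat. The four holders make the row: parallel, 62 mm apart, in any colour order. Origin: centre of underside, 10 mm above the worktop. +y runs along the row to the robot's left, x away from the robot.
- carrier: fixed grey bored block, 62 (x) x 274 (y) x 22 mm, rod handle at each end (42 mm high, at y = +-152). Origin: centre of underside, on the worktop; +y along its row to the robot's left. Four round seats at x = 0, y = +93, +31, -31, -93 mm: 32 mm bore, 12 mm deep, 4 mm bevel at the mouth. A seated head's point is 47 mm above the worktop. Left or right of the rail.
- bottle_mid (a point): small yellow oil bottle with a red spout, 48 mm across, 92 mm tall, standing loose on the worktop behind the racks; point half-way up, z up. To be left alone.

How it is judged (in metres and radians):
At the end, for the whole second after the job is handed in: Each head stands upright (0.15 rad), at rest and let go in its own carrier seat, axis within 8 mm of the seat's centre along and across, foot on the floor (point under 52 mm above the carrier's underside); left to right, their colours are the reverse of the holders' on the rail ((y of head_green_mid in the frame of carrier between -0.101 and -0.085 m or y of head_green_mid in the frame of carrier between -0.039 and -0.023 m or y of head_green_mid in the frame of carrier between 0.023 and 0.039 m or y of head_green_mid in the frame of carrier between 0.085 and 0.101 m) and x of head_green_mid in the frame of carrier between -0.008 and 0.008 m and z of head_green_mid in the frame of carrier between 0.04 and 0.052 m and angle between each of head_green_mid, head_blue_mid, head_red_mid, head_yellow_mid's own z axis and vertical below 0.15 rad and linear speed of each of head_green, head_blue, head_red, head_yellow below 0.03 m/s and angular speed of each of head_green, head_blue, head_red, head_yellow below 0.3 rad/s and (y of head_blue_mid in the frame of carrier between -0.101 and -0.085 m or y of head_blue_mid in the frame of carrier between -0.039 and -0.023 m or y of head_blue_mid in the frame of carrier between 0.023 and 0.039 m or y of head_blue_mid in the frame of carrier between 0.085 and 0.101 m) and x of head_blue_mid in the frame of carrier between -0.008 and 0.008 m and z of head_blue_mid in the frame of carrier between 0.04 and 0.052 m and (y of head_red_mid in the frame of carrier between -0.101 and -0.085 m or y of head_red_mid in the frame of carrier between -0.039 and -0.023 m or y of head_red_mid in the frame of carrier between 0.023 and 0.039 m or y of head_red_mid in the frame of carrier between 0.085 and 0.101 m) and x of head_red_mid in the frame of carrier between -0.008 and 0.008 m and z of head_red_mid in the frame of carrier between 0.04 and 0.052 m and (y of head_yellow_mid in the frame of carrier between -0.101 and -0.085 m or y of head_yellow_mid in the frame of carrier between -0.039 and -0.023 m or y of head_yellow_mid in the frame of carrier between 0.023 and 0.039 m or y of head_yellow_mid in the frame of carrier between 0.085 and 0.101 m) and x of head_yellow_mid in the frame of carrier between -0.008 and 0.008 m and z of head_yellow_mid in the frame of carrier between 0.04 and 0.052 m and ((y of holder_green in the frame of holder_blue above 0 m and ((y of head_blue_mid in the frame of carrier above -0.062 m and y of head_green_mid in the frame of carrier below -0.062 m) or (y of head_blue_mid in the frame of carrier above 0 m and y of head_green_mid in the frame of carrier below 0 m) or (y of head_blue_mid in the frame of carrier above 0.062 m and y of head_green_mid in the frame of carrier below 0.062 m))) or (y of holder_green in the frame of holder_blue below 0 m and ((y of head_green_mid in the frame of carrier above -0.062 m and y of head_blue_mid in the frame of carrier below -0.062 m) or (y of head_green_mid in the frame of carrier above 0 m and y of head_blue_mid in the frame of carrier below 0 m) or (y of head_green_mid in the frame of carrier above 0.062 m and y of head_blue_mid in the frame of carrier below 0.062 m)))) and ((y of holder_green in the frame of holder_red above 0 m and ((y of head_red_mid in the frame of carrier above -0.062 m and y of head_green_mid in the frame of carrier below -0.062 m) or (y of head_red_mid in the frame of carrier above 0 m and y of head_green_mid in the frame of carrier below 0 m) or (y of head_red_mid in the frame of carrier above 0.062 m and y of head_green_mid in the frame of carrier below 0.062 m))) or (y of holder_green in the frame of holder_red below 0 m and ((y of head_green_mid in the frame of carrier above -0.062 m and y of head_red_mid in the frame of carrier below -0.062 m) or (y of head_green_mid in the frame of carrier above 0 m and y of head_red_mid in the frame of carrier below 0 m) or (y of head_green_mid in the frame of carrier above 0.062 m and y of head_red_mid in the frame of carrier below 0.062 m)))) and ((y of holder_green in the frame of holder_yellow above 0 m and ((y of head_yellow_mid in the frame of carrier above -0.062 m and y of head_green_mid in the frame of carrier below -0.062 m) or (y of head_yellow_mid in the frame of carrier above 0 m and y of head_green_mid in the frame of carrier below 0 m) or (y of head_yellow_mid in the frame of carrier above 0.062 m and y of head_green_mid in the frame of carrier below 0.062 m))) or (y of holder_green in the frame of holder_yellow below 0 m and ((y of head_green_mid in the frame of carrier above -0.062 m and y of head_yellow_mid in the frame of carrier below -0.062 m) or (y of head_green_mid in the frame of carrier above 0 m and y of head_yellow_mid in the frame of carrier below 0 m) or (y of head_green_mid in the frame of carrier above 0.062 m and y of head_yellow_mid in the frame of carrier below 0.062 m)))) and ((y of holder_blue in the frame of holder_red above 0 m and ((y of head_red_mid in the frame of carrier above -0.062 m and y of head_blue_mid in the frame of carrier below -0.062 m) or (y of head_red_mid in the frame of carrier above 0 m and y of head_blue_mid in the frame of carrier below 0 m) or (y of head_red_mid in the frame of carrier above 0.062 m and y of head_blue_mid in the frame of carrier below 0.062 m))) or (y of holder_blue in the frame of holder_red below 0 m and ((y of head_blue_mid in the frame of carrier above -0.062 m and y of head_red_mid in the frame of carrier below -0.062 m) or (y of head_blue_mid in the frame of carrier above 0 m and y of head_red_mid in the frame of carrier below 0 m) or (y of head_blue_mid in the frame of carrier above 0.062 m and y of head_red_mid in the frame of carrier below 0.062 m)))) and ((y of holder_blue in the frame of holder_yellow above 0 m and ((y of head_yellow_mid in the frame of carrier above -0.062 m and y of head_blue_mid in the frame of carrier below -0.062 m) or (y of head_yellow_mid in the frame of carrier above 0 m and y of head_blue_mid in the frame of carrier below 0 m) or (y of head_yellow_mid in the frame of carrier above 0.062 m and y of head_blue_mid in the frame of carrier below 0.062 m))) or (y of holder_blue in the frame of holder_yellow below 0 m and ((y of head_blue_mid in the frame of carrier above -0.062 m and y of head_yellow_mid in the frame of carrier below -0.062 m) or (y of head_blue_mid in the frame of carrier above 0 m and y of head_yellow_mid in the frame of carrier below 0 m) or (y of head_blue_mid in the frame of carrier above 0.062 m and y of head_yellow_mid in the frame of carrier below 0.062 m)))) and ((y of holder_red in the frame of holder_yellow above 0 m and ((y of head_yellow_mid in the frame of carrier above -0.062 m and y of head_red_mid in the frame of carrier below -0.062 m) or (y of head_yellow_mid in the frame of carrier above 0 m and y of head_red_mid in the frame of carrier below 0 m) or (y of head_yellow_mid in the frame of carrier above 0.062 m and y of head_red_mid in the frame of carrier below 0.062 m))) or (y of holder_red in the frame of holder_yellow below 0 m and ((y of head_red_mid in the frame of carrier above -0.062 m and y of head_yellow_mid in the frame of carrier below -0.062 m) or (y of head_red_mid in the frame of carrier above 0 m and y of head_yellow_mid in the frame of carrier below 0 m) or (y of head_red_mid in the frame of carrier above 0.062 m and y of head_yellow_mid in the frame of carrier below 0.062 m))))); the robot touches nothing.
It fails at once if the oil bottle is pushed more than 30 mm or tipped (distance of bottle_mid from where it was at the start of the episode above 0.03 m or angle between bottle_mid's own z axis and vertical above 0.4 rad).
It also fails if it takes over 93 s, if anything falls off the work surface, if the arm or the gripper's body presses on something with over 40 N, if the wrist force passes 120 N, or if a joint passes its speed limit or range.

## Robot

A 6-joint arm with a two-finger parallel gripper is mounted at the origin on a cart in front of the work surface, level with it; the furniture and walls round the work are solid. World frame = base frame: x ahead of the robot, y to its left, z up, the work surface at z = 0. Lengths are in mm, angles in rad, forces in N, time in s.
With the tool pointing down it reaches from about 350 to 850 mm from the base axis. Payload 8.1 kg.
Tool frame: the origin (TCP) lies on the centre line of the jaws, within the pads' length; the fingertips stand 17 mm ahead of it and the grasp point (between the pads) lies 2 mm behind it; z points along the fingers, x is the direction in which the jaws open and shut, and the axes are right-handed (so a half turn about z gives the same grasp; the last joint's range is limited). The gripper opens to 85 mm and grips with 20 to 120 N. Pads are 22 mm wide; open, the fingers measure 114 mm over their backs; the gripper's body (76 mm by 85 mm) begins 54 mm behind the grasp point. The pads swing forward as they close: fully open they stand 13 mm farther back than shut.
Start: joints at [-1.201, 0.13, 1.488, -0, 1.523, -0.085], TCP at [263.589, -539.005, 248.292] pointing down, gripper open.
Joint ranges: [-2.96, 2.96], [-0.89, 2.26], [0.02, 2.5], [-1.34, 4.48], [0, 2.73], [-2.66, 2.66]. Speed limits (rad/s): [2.39, 2.39, 2.79, 3.14, 3.14, 3.14].

## Interface

Orientations are given as a unit quaternion [w, x, y, z].
In Python, from rig import manip gives the robot as it stands. The module is installed in compiled form; this text tells all that it offers.
- The arm moves only by the tool play_rows, never from a script. Its argument "plan" is a list of rows, each a list of 7 numbers: the turn, a rotation vector about the tool's x, y, z in rad, then the shift along the tool's x, y, z in cm, then the finger opening in cm, from 0 to 8.54. A call has 1 to 12 rows; each row shifts and turns the commanded pose from where the row before left it, along the tool's axes as they then stand; what a row does not reach is not made up. A row lasts 1/10 s, in which the tool goes at most 50 mm and 8.59 degrees, less where a joint would pass 70% of its speed; a pose out of reach is approached as far as the arm can. A call is refused whole if a number of a shift passes 5 or a number of a turn 0.15, either way. A call with a gripper value outside its range is refused whole. The fingers move at their own pace and stop on an object; "newtons" is the grip in N (left out, the last holds). Time passes only in rows, so rows that do not move let the fingers close. It gives the time, the measured TCP pose, the force and the opening at its end, in the units of the state.
- manip.get_state(): the state, without advancing time (a new reading comes with each control period).
- manip.snapshot(name): name is "side" or "top" or "wrist"; returns a dict with "frame" (400x640x3 uint8, red, green, blue), "depth" (400x640 float32, mm along the optical axis (not along the pixel's ray), 0 where there is no reading), "intrinsics" (3x3 intrinsics, pixels), "k1" (the pictures are not rectified: a ray, as slopes to the right and down, at radius r is drawn at 1 + k1 r^2 times it, then the intrinsics apply), "xyz" and "orientation" of the camera in the world. Camera axes: x right, y up, looking along -z (the intrinsics and any distortion apply to the point x, -y, -z); pixel columns grow to the right and rows downward; lengths in mm; the calibration is good to about 2 mm. A picture is of the moment at which its call begins.
- manip.job_done(): hands the job in, once; it reports no verdict.
Trained networks look in the newest picture that a camera, given by its name, has taken for a name from the list of things; names that differ only in an ending like _2 or _b are one class to them, and where a whole thing is asked for, a point or a joint stands for the part that bears it (a point fixed in the world has none). Each returns a list of dicts, best first, with "p" (0 to 1); they miss things now and then, are a little off and sometimes report something else, mostly with a low value. They report only what shows in the picture. A call takes as long as a camera call.
- manip.spot_in(target, camera): "position" ([x, y, z] in mm, in the coordinates of the camera as it stood for that picture, good to about 4 mm: the middle of the surface that is visible of it).
The state is a dict: "clock": time; "joint_positions": joint angles; "qvel": joint speeds; "joint_torque": joint torques, N m; "tcp_pos": TCP position; "ee_rot": TCP orientation; "force": force on the tool from outside, world axes, zero at the start; "wrist_torque": the same for the moment, N m; "gripper_width": finger opening in mm.
Only numpy, scipy, OpenCV 4.12 (cv2) and the standard library are available. Lean on these libraries where they do the work, as an engineer would, in place of code of your own. Each camera call takes 0.05 s, during which the arm holds its last target.

## Working session

There is one attempt and no reset: what is moved stays moved. The work goes in short steps, Python scripts to look and compute and a tool call to move; the robot and the scene stay as the last step left them, time stands still between calls to the robot, and variables do not carry over. Pictures are saved under pics/ and viewed, and the job is handed in when it is done.

Besides the shell and the picture viewer there is one more tool, called as a command line: name --pt "numbers of a row" for each row, then --argument value for the rest. play_rows: Moves the arm, as the interface text tells. Its arguments: {"type":"object","properties":{"plan":{"type":"array","items":{"type":"array","items":{"type":"number"}}},"newtons":{"type":"number"}},"required":["plan"]}

```bash
mkdir -p pics; ls; cat > h.py <<'E'
import numpy as np, cv2
from rig import manip
from scipy.spatial.transform import Rotation as R
def rot(q): return R.from_quat([q[1],q[2],q[3],q[0]])
def w(s,p): return rot(s["orientation"]).apply(p)+np.array(s["xyz"])
def save(s,n): cv2.imwrite(f"pics/{n}.png",cv2.cvtColor(s["frame"],cv2.COLOR_RGB2BGR))
def cloud(s):
    K=np.array(s["intrinsics"]);d=s["depth"];h,wd=d.shape
    u,v=np.meshgrid(np.arange(wd),np.arange(h))
    p=cv2.undistortPoints(np.stack([u,v],-1).reshape(-1,1,2).astype(float),K,np.array([s["k1"],0,0,0,0.])).reshape(h,wd,2)
    c=np.stack([p[...,0]*d,-p[...,1]*d,-d],-1)
    return w(s,c.reshape(-1,3)).reshape(h,wd,3)
E
python3 - <<'E'
from h import *
st=manip.get_state();print(st)
for c in ["top","side","wrist"]:
    s=manip.snapshot(c);save(s,c+"0");print(c,s["xyz"],s["orientation"],s["intrinsics"],s["k1"])
    if c!="wrist":
      for t in ["head_green_mid","head_blue_mid","head_red_mid","head_yellow_mid","holder_green","holder_blue","holder_red","holder_yellow","carrier","bottle_mid"]:
        for d in manip.spot_in(t,c)[:2]: print(c,t,round(d["p"],2),w(s,d["position"]).round(1))
E
```

```text
pics
{'clock': 0.0, 'joint_positions': array([-1.20143955e+00,  1.31182742e-01,  1.48928955e+00, -1.90465867e-06,
        1.52298330e+00, -8.53807731e-02]), 'qvel': array([-0.00031988,  0.00154121,  0.00049606,  0.00020834, -0.00034678,
        0.00128603]), 'joint_torque': array([-2.62810236e-04, -5.69401145e+01, -5.00550807e+01, -5.27368884e-04,
        1.45795784e-02,  1.58393379e-05]), 'tcp_pos': array([ 263.37799711, -538.52616723,  247.22586804]), 'ee_rot': array([-5.58053154e-04,  8.48299884e-01, -5.29515288e-01, -7.45797394e-04]), 'force': array([-0.11852953,  0.36294427, -0.4291139 ]), 'wrist_torque': array([-0.02459057, -0.04128565,  0.01361507]), 'gripper_width': 85.43353211309214}
top [ 350.71906381   -4.7744872  1160.52453918] [-0.67938114 -0.07972692  0.08198169  0.7248199 ] [[420.57633515   0.         316.20414327]
 [  0.         420.57633515 201.64881575]
 [  0.           0.           1.        ]] -0.0606782694091718
top head_green_mid 0.44 [ 507.6 -172.    59.4]
top head_blue_mid 0.63 [546.  172.7  23.5]
top head_blue_mid 0.5 [ 494.5 -293.1   59.9]
top head_red_mid 0
[... 654 characters left out ...]
8   60.7]
side head_blue_mid 0.78 [ 495.3 -310.2   58.9]
side head_red_mid 0.65 [ 499.7 -243.5   60.6]
side head_red_mid 0.23 [561.   97.8  19.9]
side head_yellow_mid 0.67 [ 518.2 -120.    56. ]
side holder_green 0.62 [ 486.9 -174.4   25.3]
side holder_green 0.39 [ 503.4 -183.5   60.4]
side holder_blue 0.64 [ 487.7 -321.4   23.3]
side holder_red 0.68 [700.3 -50.2  39. ]
side carrier 0.72 [561.3  97.3  21.4]
side bottle_mid 0.63 [696.3 -50.9  38.3]
wrist [ 337.93420247 -503.81362204  373.71698733] [ 0.8370026  -0.13789499  0.08619041 -0.52247758] [[338.5630118    0.         323.2994136 ]
 [  0.         338.5630118  204.86593973]
 [  0.           0.           1.        ]] -0.011000024609728895
```

View pics/top0.png

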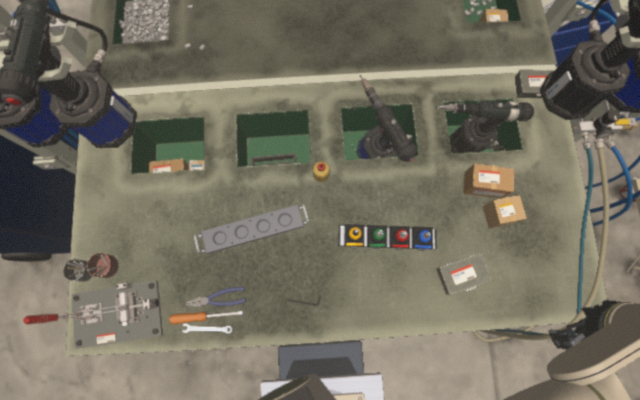

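View pics/side0.png

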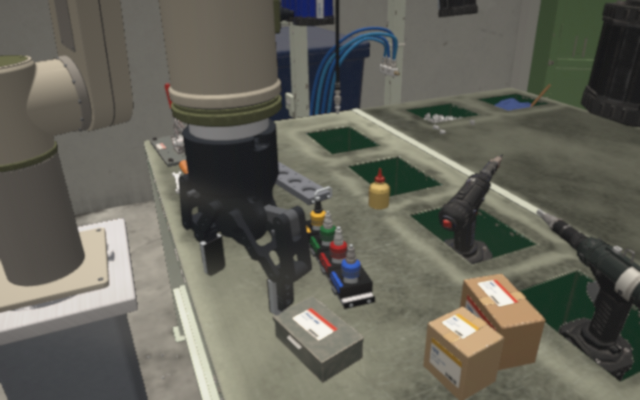

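View pics/wrist0.png

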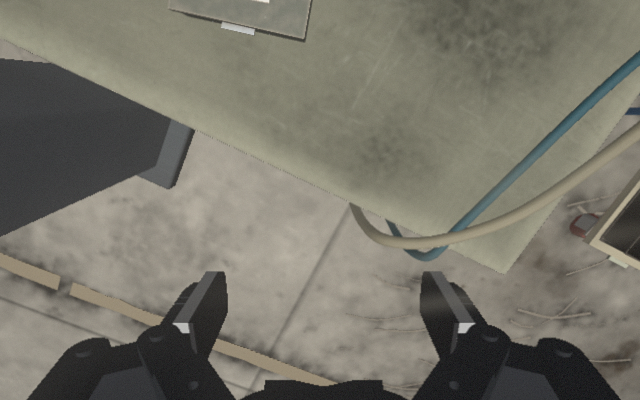

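```bash
python3 - <<'E'
from h import *
s=manip.snapshot("top");c=cloud(s);f=s["frame"]
hsv=cv2.cvtColor(f,cv2.COLOR_RGB2HSV)
cv2.imwrite("pics/top_zoom.png",cv2.resize(cv2.cvtColor(f[160:270,180:450],cv2.COLOR_RGB2BGR),None,fx=2.9,fy=2.9,interpolation=cv2.INTER_CUBIC))
X,Y,Z=c[...,0],c[...,1],c[...,2]
t=(X>350)&(X<480)&(Y>-100)&(Y<100);print("table z",np.median(Z[t]))
m=((Z>14)&(Z<34)&(X>470)&(X<640)&(Y>0)&(Y<340)).astype(np.uint8)
n,l,st,ce=cv2.connectedComponentsWithStats(m)
i=1+np.argmax(st[1:,4]);P=c[l==i][:,:2].astype(np.float32);print(len(P),np.median(c[l==i][:,2]),cv2.minAreaRect(P))
m=((Z>25)&(Z<40)&(X>440)&(X<560)&(Y>-340)&(Y<-60)).astype(np.uint8)
n,l,st,ce=cv2.connectedComponentsWithStats(m);i=1+np.argmax(st[1:,4]);P=c[l==i][:,:2].astype(np.float32);print(len(P),cv2.minAreaRect(P),st[i])
# tops of heads
for k,(x,y) in dict(y=(514,-111),g=(507,-172),r=(500,-232),b=(494,-293)).items():
    q=(np.hypot(X-x,Y-y)<25)&(Z>48)&(Z<66); q2=(np.hypot(X-x,Y-y)<25)&(Z>75)
    print(k,q.sum(),c[q].mean(0).round(1),q2.sum(),c[q2].mean(0).round(1))
E
```

```text
table z 0.6950573897519234
1939 21.520818611112645 ((552.8772583007812, 165.02182006835938), (63.63669967651367, 308.802001953125), 12.115678787231445)
304 ((497.1985168457031, -297.837646484375), (55.55058288574219, 59.98917770385742), 83.71707153320312) [412 226  21  23 304]
y 86 [ 514.7 -112.9   59.8] 24 [ 515.8 -113.    88.6]
g 81 [ 507.9 -175.1   59.1] 25 [ 509.1 -176.    85.4]
r 80 [ 500.9 -234.2   59.9] 26 [ 502.3 -234.3   85.8]
b 83 [ 495.  -294.1   59.2] 31 [ 495.8 -295.9   84.6]
```

View pics/top_zoom.png

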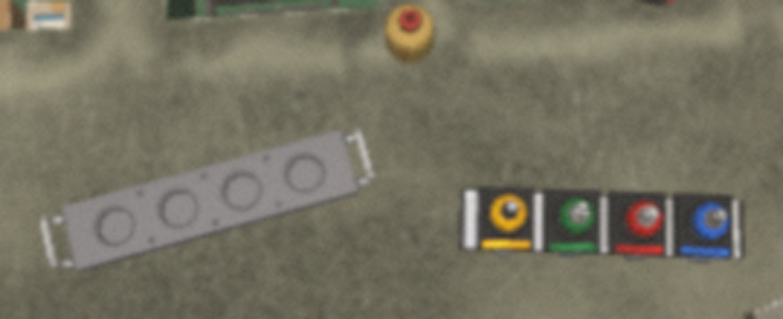

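```bash
python3 - <<'E'
from h import *
s=manip.snapshot("top");K=np.array(s["intrinsics"])
# rectify: project plane z=22 to 1mm grid
def plane(z,x0,x1,y0,y1,q=2):
    xs=np.arange(x1,x0,-1/q);ys=np.arange(y1,y0,-1/q)
    gx,gy=np.meshgrid(xs,ys,indexing="ij");p=np.stack([gx,gy,np.full(gx.shape,z)],-1).reshape(-1,3)
    q_=rot(s["orientation"]).inv().apply(p-np.array(s["xyz"]))
    a=q_[:,0]/-q_[:,2];b=-q_[:,1]/-q_[:,2];r=1+s["k1"]*(a*a+b*b)
    u=K[0,0]*a*r+K[0,2];v=K[1,1]*b*r+K[1,2]
    return cv2.remap(s["frame"],u.reshape(gx.shape).astype(np.float32),v.reshape(gx.shape).astype(np.float32),cv2.INTER_CUBIC)
im=plane(22,490,610,-10,340);cv2.imwrite("pics/car.png",im[...,::-1])
im2=plane(32,450,550,-340,-60);cv2.imwrite("pics/rail.png",im2[...,::-1])
# block mask: top plane grey
h=im.astype(int);sat=h.max(-1)-h.min(-1)
m=((sat<18)&(h.mean(-1)>70)).astype(np.uint8)
m=cv2.morphologyEx(m,cv2.MORPH_OPEN,np.ones((25,25),np.uint8))
n,l,st,ce=cv2.connectedComponentsWithStats(m);i=1+np.argmax(st[1:,4])
ys,xs=np.nonzero(l==i);P=np.stack([610-ys/2,340-xs/2],1).astype(np.float32);print(cv2.minAreaRect(P),P.mean(0),st[i])
cv2.imwrite("pics/carm.png",(l==i)*255)
E
```

```text
((551.0853881835938, 164.01829528808594), (72.6018295288086, 288.1025085449219), 12.094757080078125) [551.32434 164.97688] [   66     0   575   240 77582][ WARN:0@1.761] global loadsave.cpp:1063 imwrite_ Unsupported depth image for selected encoder is fallbacked to CV_8U.
```

View pics/car.png

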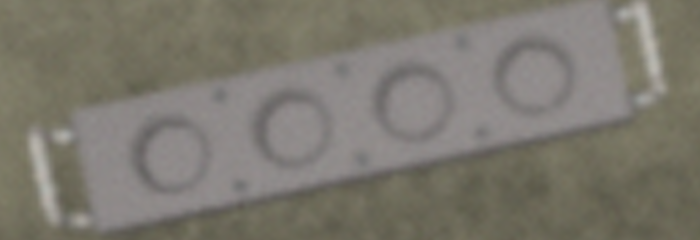

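View pics/rail.png

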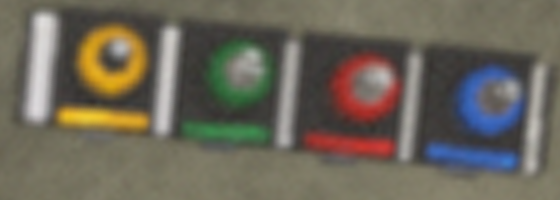

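View pics/carm.png

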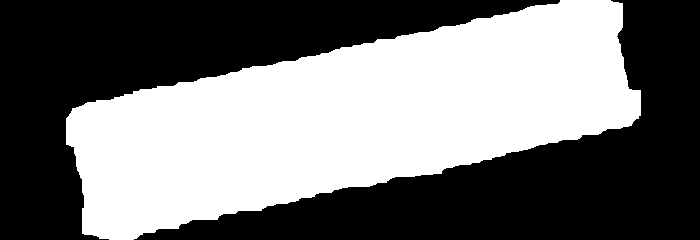

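play_rows --pt "0 0 -0.144 0 0 0 8.54" --pt "0 0 -0.144 0 0 0 8.54" --pt "0 0 -0.144 0 0 0 8.54" --pt "0 0 -0.144 0 0 0 8.54" --pt "0 0 -0.144 0 0 0 8.54" --pt "0 0 -0.144 0 0 0 8.54" --pt "0 0 -0.144 0 0 0 8.54" --pt "0 0 0 0 0 0 8.54" --newtons 50

```text
clock: 2.05
tcp_pos: [263.6, -539.0, 248.3]
ee_rot: [-0.0, 0.999, -0.053, 0.0]
force: [0.8, 0.2, -0.2]
gripper_width: 85.4
```

play_rows --pt "0 0 0 2 -4.5 0 8.54" --pt "0 0 0 2 -4.5 0 8.54" --pt "0 0 0 2 -4.5 0 8.54" --pt "0 0 0 2 -4.5 0 8.54" --pt "0 0 0 2 -4.5 0 8.54" --pt "0 0 0 2 -4.5 0 8.54" --pt "0 0 0 2 -4.5 0 8.54" --pt "0 0 0 2 -4.5 0 8.54" --pt "0 0 0 2 -4.5 0 8.54" --pt "0 0 0 2 -4.5 0 8.54" --pt "0 0 0 0 0 0 8.54"

```text
clock: 3.15
tcp_pos: [513.0, -107.9, 248.4]
ee_rot: [-0.001, 0.999, -0.053, 0.001]
force: [0.4, -1.0, -0.4]
gripper_width: 85.1
```

```bash
cat >> h.py <<'E'
def go(x,y,z,yaw):
    st=manip.get_state();p=st["tcp_pos"];Rm=rot(st["ee_rot"]).as_matrix()
    t=Rm.T@(np.array([x,y,z])-p);cy=np.arctan2(Rm[1,0],Rm[0,0])
    d=np.array([x,y,z])-p;c,s=np.cos(yaw),np.sin(yaw)
    print("turn z first",round(-(yaw-cy),3),"then shift cm", (np.array([c*d[0]+s*d[1],s*d[0]-c*d[1],-d[2]])/10).round(2),"clock",st["clock"])
E
python3 - <<'E'
from h import *
s=manip.snapshot("wrist");save(s,"wrist1");c=cloud(s)
for t in ["head_green_mid","head_blue_mid","head_red_mid","head_yellow_mid"]:
    for d in manip.spot_in(t,"wrist")[:2]: print(t,round(d["p"],2),w(s,d["position"]).round(1))
X,Y,Z=c[...,0],c[...,1],c[...,2]
for k,(x,y) in dict(y=(515,-113),g=(508,-175),r=(501,-234),b=(495,-295)).items():
    D=np.hypot(X-x,Y-y)<25;q=D&(Z>45)&(Z<70);q2=D&(Z>70)&(Z<110)
    print(k,q.sum(),c[q].mean(0).round(1),c[q].min(0).round(1),c[q].max(0).round(1),q2.sum(),c[q2].mean(0).round(1))
go(515.3,-113,55,-.108)
E
```

```text
head_blue_mid 0.8 [ 499.5 -290.8   61.2]
head_red_mid 0.84 [ 508.2 -233.3   62.6]
head_yellow_mid 0.81 [ 514.7 -112.7   65.2]
head_yellow_mid 0.73 [ 491.3 -291.1   31.7]
y 654 [ 517.6 -110.3   59.9] [ 501.2 -130.6   45.1] [533.4 -99.   69.9] 256 [ 517.7 -112.5   84.8]
g 637 [ 511.4 -171.1   59.3] [ 495.3 -191.7   45.2] [ 527.  -161.3   70. ] 253 [ 511.  -175.1   82.7]
r 613 [ 504.5 -231.6   58.7] [ 488.2 -253.1   45. ] [ 520.2 -222.7   70. ] 264 [ 504.  -235.6   82.5]
b 605 [ 498.3 -292.3   58.3] [ 481.8 -313.4   45. ] [ 514.  -283.6   70. ] 262 [ 497.9 -296.9   82.2]
turn z first -0.003 then shift cm [ 0.46 -0.17 19.33] clock 3.4
```

View pics/wrist1.png

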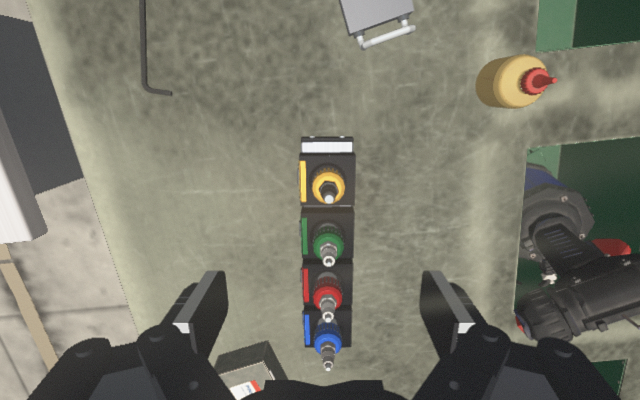

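play_rows --pt "0 0 0 0.44 0.56 3 8.54" --pt "0 0 0 0 0 4 8.54" --pt "0 0 0 0 0 4 8.54" --pt "0 0 0 0 0 4 8.54" --pt "0 0 0 0 0 2.5 8.54" --pt "0 0 0 0 0 1.8 8.54" --pt "0 0 0 0 0 0 8.54"

```text
clock: 4.1
tcp_pos: [511.7, -119.9, 52.2]
ee_rot: [-0.001, 0.998, -0.056, -0.003]
force: [-0.7, -0.5, 0.0]
gripper_width: 85.2
```

play_rows --pt "0 0 0 0 0 0 2" --pt "0 0 0 0 0 0 2" --pt "0 0 0 0 0 0 2" --pt "0 0 0 0 0 0 2" --pt "0 0 0 0 0 0 2" --pt "0 0 0 0 0 0 2" --pt "0 0 0 0 0 0 2" --pt "0 0 0 0 0 0 2" --newtons 50

```text
clock: 4.9
tcp_pos: [515.7, -119.6, 56.9]
ee_rot: [0.0, 0.999, -0.054, 0.001]
force: [-0.7, -0.7, 5.7]
gripper_width: 30.5
```

```bash
python3 - <<'E'
from h import *
s=manip.snapshot("wrist");save(s,"wrist2");st=manip.get_state();print(st["tcp_pos"],st["force"],st["gripper_width"],st["ee_rot"],st["clock"],st["qvel"].round(3))
s=manip.snapshot("side");save(s,"side2")
E
```

```text
[ 515.7301924  -119.66431104   56.93022338] [-2.16807434 -0.90828909  6.51785144] 30.143406347152148 [ 4.74942743e-04  9.98544911e-01 -5.39125344e-02  1.12840391e-03] 4.95 [ 0.     0.     0.001 -0.     0.     0.   ]
```

View pics/wrist2.png

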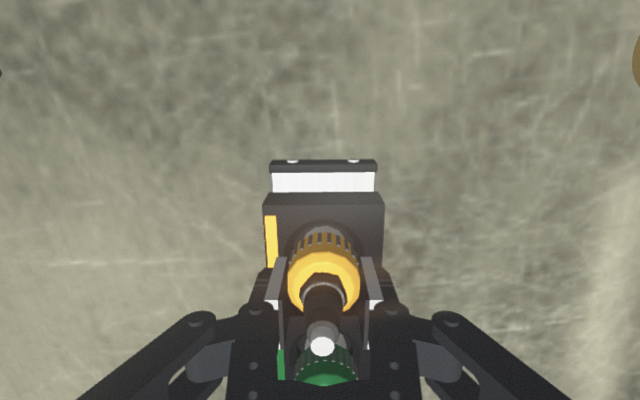

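play_rows --pt "0 0 0 0 0 0 5" --pt "0 0 0 0 0 0 5" --pt "0 0 0 0 0 0 5" --pt "0 0 0 0 -0.55 0.1 5" --pt "0 0 0 0 0 0 5" --pt "0 0 0 0 0 0 5"

```text
clock: 5.6
tcp_pos: [515.2, -113.5, 54.1]
ee_rot: [-0.0, 0.999, -0.054, -0.0]
force: [0.5, -0.5, 0.1]
gripper_width: 50.1
```

play_rows --pt "0 0 0 0 0 0 2" --pt "0 0 0 0 0 0 2" --pt "0 0 0 0 0 0 2" --pt "0 0 0 0 0 0 2" --pt "0 0 0 0 0 0 2"

```text
clock: 6.1
tcp_pos: [515.6, -113.9, 54.6]
ee_rot: [0.0, 0.999, -0.054, 0.0]
force: [0.8, -0.9, 2.9]
gripper_width: 30.0
```

```bash
python3 - <<'E'
from h import *
s=manip.snapshot("wrist");save(s,"wrist3");st=manip.get_state();print(st["tcp_pos"],st["force"],st["gripper_width"],st["ee_rot"],st["clock"],st["qvel"].round(3))
E
```

```text
[ 515.61853407 -113.84541109   54.59292971] [0.40585865 0.5159758  2.84664075] 30.31969459023642 [ 5.29616116e-05  9.98541590e-01 -5.39867214e-02  3.52737307e-04] 6.15 [-0.001 -0.    -0.001  0.    -0.    -0.   ]
```

View pics/wrist3.png

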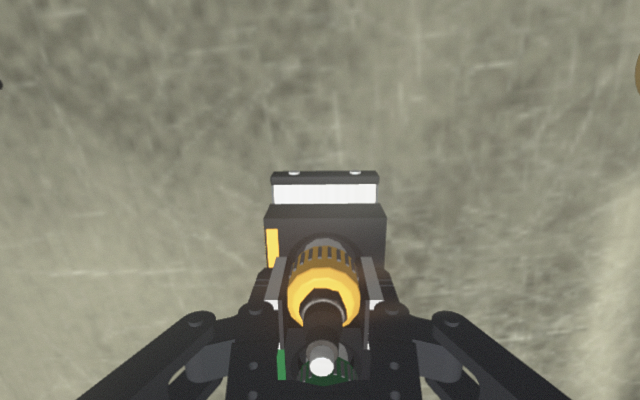

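```bash
python3 - <<'E'
from h import *
s=manip.snapshot("wrist");c=cloud(s);st=manip.get_state();f=s["frame"]
h=cv2.cvtColor(f,cv2.COLOR_RGB2HSV)
m=(h[...,0]>15)&(h[...,0]<30)&(h[...,1]>150)&(h[...,2]>100)
m[:,:283]=0
P=c[m];Q=P[(P[:,2]>50)&(P[:,2]<70)]
y=Q[:,1];print(len(Q),Q.min(0),Q.max(0),np.percentile(Q,[2,50,98],axis=0).round(1))
T=P[(P[:,2]>60)&(P[:,2]<66)];print(np.percentile(T,[1,50,99],axis=0).round(1))
d=np.array([[500,-110,0.]])
E
```

```text
1313 [ 499.89898342 -129.4369752    50.99701427] [530.79266371 -99.38762435  69.29742094] [[ 501.  -125.5   54.9]
 [ 517.5 -107.1   60.2]
 [ 530.2 -100.    63.5]]
[[ 501.3 -126.2   60. ]
 [ 521.2 -108.8   60.9]
 [ 529.9 -100.7   64.3]]
```

play_rows --pt "0 0 0 0 0 -1 2" --pt "0 0 0 0 0 -3 2" --pt "0 0 0 0 0 -4 2" --pt "0 0 -0.106 0 0 -2 2" --pt "0 0 -0.106 0 0 0 2" --pt "0 0 -0.106 0 0 0 2" --pt "0 0 0 2.34 -4.28 0 2" --pt "0 0 0 2.34 -4.28 0 2" --pt "0 0 0 2.34 -4.28 0 2" --pt "0 0 0 2.34 -4.28 0 2" --pt "0 0 0 0 0 0 2" --pt "0 0 0 0 0 0 2"

```text
clock: 7.4
tcp_pos: [570.6, 74.3, 154.0]
ee_rot: [0.0, 0.994, 0.106, -0.001]
force: [0.0, -0.8, -2.2]
gripper_width: 29.8
```

```bash
python3 - <<'E'
from h import *
s=manip.snapshot("wrist");save(s,"wrist4");st=manip.get_state();print(st["tcp_pos"],st["force"],st["gripper_width"],st["ee_rot"],st["clock"],st["qvel"].round(3))
K=np.array(s["intrinsics"])
def plane(z,x0,x1,y0,y1,q=2):
    xs=np.arange(x1,x0,-1/q);ys=np.arange(y1,y0,-1/q)
    gx,gy=np.meshgrid(xs,ys,indexing="ij");p=np.stack([gx,gy,np.full(gx.shape,z)],-1).reshape(-1,3)
    q_=rot(s["orientation"]).inv().apply(p-np.array(s["xyz"]))
    a=q_[:,0]/-q_[:,2];b=-q_[:,1]/-q_[:,2];r=1+s["k1"]*(a*a+b*b)
    u=K[0,0]*a*r+K[0,2];v=K[1,1]*b*r+K[1,2]
    return cv2.remap(s["frame"],u.reshape(gx.shape).astype(np.float32),v.reshape(gx.shape).astype(np.float32),cv2.INTER_CUBIC)
cv2.imwrite("pics/car2.png",plane(22,490,620,-10,340)[...,::-1])
E
```

```text
[570.5104882   73.14685901 153.93314934] [-0.19777294 -0.96447229 -1.55032305] 30.264998573824666 [ 2.53869213e-04  9.94435090e-01  1.05347951e-01 -7.72977806e-04] 7.45 [-0.031 -0.01   0.01  -0.001 -0.003 -0.002]
```

View pics/wrist4.png

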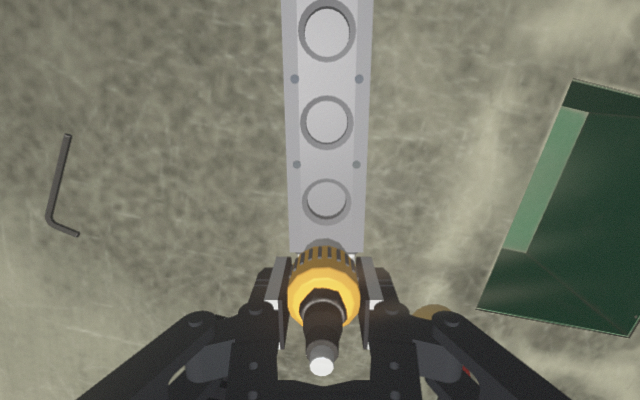

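View pics/car2.png

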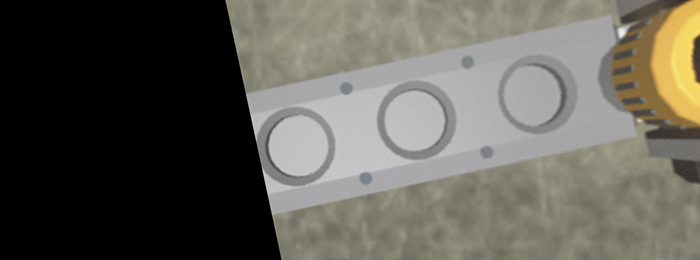

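play_rows --pt "0 0 0 0.16 -0.06 2 2" --pt "0 0 0 0 0 3 2" --pt "0 0 0 0 0 2.5 2" --pt "0 0 0 0 0 1 2" --pt "0 0 0 0 0 0.8 2" --pt "0 0 0 0 0 0.8 2" --pt "0 0 0 0 0 0.4 2" --pt "0 0 0 0 0 0 2"

```text
clock: 8.25
tcp_pos: [572.7, 74.0, 49.4]
ee_rot: [0.0, 0.994, 0.105, 0.0]
force: [0.2, 0.5, -1.8]
gripper_width: 30.4
```

play_rows --pt "0 0 0 0 0 0.3 2" --pt "0 0 0 0 0 0.1 2" --pt "0 0 0 0 0 0 2"

```text
clock: 8.55
tcp_pos: [572.7, 74.2, 45.5]
ee_rot: [0.0, 0.994, 0.105, 0.0]
force: [-0.3, -0.4, -1.9]
gripper_width: 30.4
```

play_rows --pt "0 0 0 0 0 0.1 2" --pt "0 0 0 0 0 0 2" --pt "0 0 0 0 0 0 5.5" --pt "0 0 0 0 0 0 5.5" --pt "0 0 0 0 0 0 5.5" --pt "0 0 0 0 0 0 5.5" --pt "0 0 0 0 0 -3 6" --pt "0 0 0 0 0 -4 7" --pt "0 0 0 0 0 -4 7" --pt "0 0 0 0 0 0 7" --pt "0 0 0 0 0 0 7"

```text
clock: 9.65
tcp_pos: [573.7, 74.2, 156.0]
ee_rot: [0.0, 0.994, 0.105, 0.002]
force: [-0.1, 0.2, -0.3]
gripper_width: 69.9
```

```bash
python3 - <<'E'
from h import *
s=manip.snapshot("wrist");save(s,"wrist5");st=manip.get_state();print(st["tcp_pos"],st["force"],st["gripper_width"],st["clock"])
go(509,-175.5,155,-.105)
E
```

```text
[572.53861737  74.12125792 154.17772196] [-0.34829375 -0.08471769 -0.22674972] 69.4159830158266 9.7
turn z first 0.315 then shift cm [-3.7  25.49 -0.08] clock 9.7
```

View pics/wrist5.png

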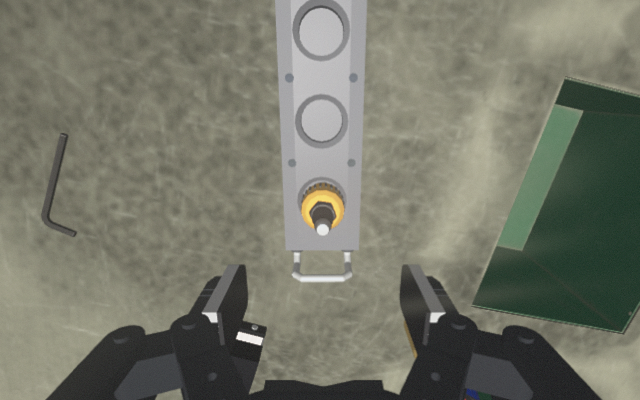

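play_rows --pt "0 0 0.105 0 0 0 8.54" --pt "0 0 0.105 0 0 0 8.54" --pt "0 0 0.105 0 0 0 8.54" --pt "0 0 0 -0.62 4.27 0 8.54" --pt "0 0 0 -0.62 4.27 0 8.54" --pt "0 0 0 -0.62 4.27 0 8.54" --pt "0 0 0 -0.62 4.27 0 8.54" --pt "0 0 0 -0.61 4.27 0 8.54" --pt "0 0 0 -0.61 4.27 0 8.54" --pt "0 0 0 0 0 0 8.54" --pt "0 0 0 0 0 0 8.54" --pt "0 0 0 0 0 0 8.54"

```text
clock: 10.9
tcp_pos: [508.5, -175.7, 153.0]
ee_rot: [-0.001, 0.999, -0.052, -0.001]
force: [0.4, 0.5, -0.0]
gripper_width: 85.6
```

```bash
python3 - <<'E'
from h import *
s=manip.snapshot("wrist");save(s,"wrist6");st=manip.get_state();print(st["tcp_pos"],st["ee_rot"])
c=cloud(s);X,Y,Z=c[...,0],c[...,1],c[...,2]
D=np.hypot(X-509,Y+176)<25;q=D&(Z>45)&(Z<70)
print(np.percentile(c[q],[1,50,99],axis=0).round(1))
go(509,-176.5,54.5,-.107)
t=manip.snapshot("top");c=cloud(t);X,Y,Z=c[...,0],c[...,1],c[...,2]
D=np.hypot(X-572,Y-72.5)<15;print("yellow z hist",np.histogram(Z[D],[0,15,25,40,48,50,52,54,56,58,65,75,80,90]))
E
```

```text
[ 508.75730036 -175.42794861  153.31083691] [-4.86741162e-04  9.98654800e-01 -5.18441689e-02 -7.32565965e-04]
[[ 495.7 -189.8   45.6]
 [ 511.7 -170.4   60.7]
 [ 526.  -162.1   69.8]]
turn z first 0.003 then shift cm [0.04 0.1  9.88] clock 10.95
yellow z hist (array([12,  0,  4, 10, 15, 15, 15,  7,  4,  8, 10,  4, 11]), array([ 0, 15, 25, 40, 48, 50, 52, 54, 56, 58, 65, 75, 80, 90]))
```

View pics/wrist6.png

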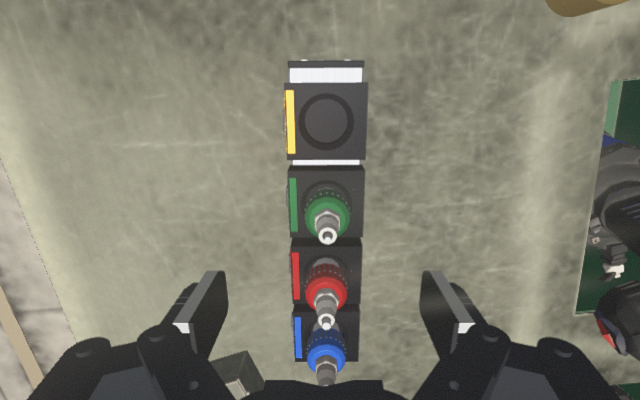

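play_rows --pt "0 0 0 0.05 0.13 3 8.54" --pt "0 0 0 0 0 4 8.54" --pt "0 0 0 0 0 2 8.54" --pt "0 0 0 0 0 0.85 7" --pt "0 0 0 0 0 0 5" --pt "0 0 0 0 0 0 2" --pt "0 0 0 0 0 0 2" --pt "0 0 0 0 0 0 2" --pt "0 0 0 0 0 0 2" --pt "0 0 0 0 0 0 2" --pt "0 0 0 0 0 0 2" --pt "0 0 0 0 0 0 2"

```text
clock: 12.2
tcp_pos: [510.7, -178.6, 57.9]
ee_rot: [0.0, 0.999, -0.053, 0.002]
force: [-1.2, 1.9, 6.5]
gripper_width: 30.1
```

```bash
python3 - <<'E'
from h import *
st=manip.get_state();print(st["tcp_pos"],st["ee_rot"],st["force"],st["gripper_width"])
go(559.2,133.5,155,.211)
E
```

```text
[ 510.71571488 -178.60003612   57.86632188] [ 4.45015758e-04  9.98618491e-01 -5.25205560e-02  1.58226461e-03] [-1.20081226  1.88199557  6.45661549] 30.109456866167974
turn z first -0.316 then shift cm [ 11.28 -29.5   -9.71] clock 12.2
```

play_rows --pt "0 0 0 0 0 -1 2" --pt "0 0 0 0 0 -4 2" --pt "0 0 -0.105 0 0 -4.7 2" --pt "0 0 -0.105 0 0 0 2" --pt "0 0 -0.106 0 0 0 2" --pt "0 0 0 1.6 -4.19 0 2" --pt "0 0 0 1.6 -4.19 0 2" --pt "0 0 0 1.6 -4.19 0 2" --pt "0 0 0 1.6 -4.19 0 2" --pt "0 0 0 1.6 -4.19 0 2" --pt "0 0 0 1.6 -4.19 0 2" --pt "0 0 0 1.6 -4.19 0 2"

```text
clock: 13.4
tcp_pos: [557.5, 133.9, 153.8]
ee_rot: [0.0, 0.994, 0.105, 0.001]
force: [1.2, -0.0, -1.6]
gripper_width: 30.4
```

play_rows --pt "0 0 0 0 0 0 2" --pt "0 0 0 0 0 0 2" --pt "0 0 0 0 0 0 2"

```text
clock: 13.7
tcp_pos: [557.3, 131.4, 153.1]
ee_rot: [0.0, 0.994, 0.105, -0.0]
force: [-0.5, 0.7, -1.7]
gripper_width: 29.9
```

```bash
python3 - <<'E'
from h import *
s=manip.snapshot("wrist");save(s,"wrist7")
st=manip.get_state();print(st["tcp_pos"],st["ee_rot"],st["force"],st["gripper_width"])
go(559.2,132.3,50,.211)
E
```

```text
[557.36513536 131.00198025 153.0319316 ] [ 2.08647019e-04  9.94500206e-01  1.04734414e-01 -5.17809042e-06] [ 0.00605075 -0.58423332 -1.74849513] 29.887710271414143
turn z first -0.001 then shift cm [ 0.21 -0.09 10.3 ] clock 13.75
```

View pics/wrist7.png

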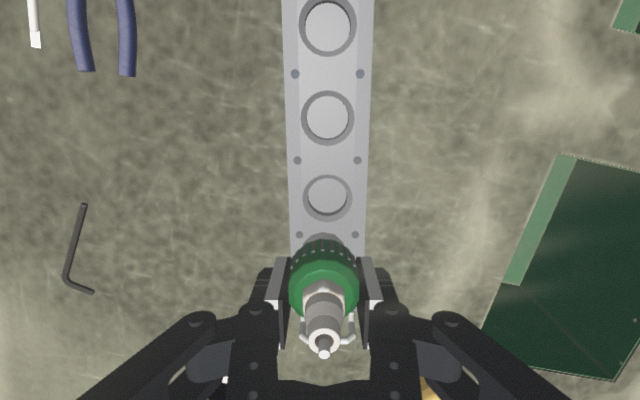

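play_rows --pt "0 0 0 0.2 -0.12 2 2" --pt "0 0 0 0 0 3 2" --pt "0 0 0 0 0 2.5 2" --pt "0 0 0 0 0 1 2" --pt "0 0 0 0 0 0.8 2" --pt "0 0 0 0 0 0.7 2" --pt "0 0 0 0 0 0.4 2" --pt "0 0 0 0 0 0 2" --pt "0 0 0 0 0 0 2"

```text
clock: 14.65
tcp_pos: [559.6, 133.8, 49.6]
ee_rot: [-0.0, 0.994, 0.105, 0.001]
force: [0.4, 0.4, -2.3]
gripper_width: 30.0
```

play_rows --pt "0 0 0 0 0.1 0.1 2" --pt "0 0 0 0 0 0.1 2" --pt "0 0 0 0 0 0 2"

```text
clock: 14.95
tcp_pos: [560.0, 132.8, 48.0]
ee_rot: [0.0, 0.994, 0.105, 0.001]
force: [-2.9, -0.2, 4.1]
gripper_width: 30.0
```

play_rows --pt "0 0 0 0 0 0 5.5" --pt "0 0 0 0 0 0 5.5" --pt "0 0 0 0 0 0 5.5" --pt "0 0 0 0 0 0 5.5" --pt "0 0 0 0 0 -3 6" --pt "0 0 0 0 0 -4 7" --pt "0 0 0 0 0 -3.7 7" --pt "0 0 0.105 0 0 0 7" --pt "0 0 0.105 0 0 0 6" --pt "0 0 0.106 0 0 0 5.5"

```text
clock: 15.95
tcp_pos: [559.5, 132.8, 154.3]
ee_rot: [-0.0, 0.999, -0.055, 0.0]
force: [-0.1, -0.6, 0.1]
gripper_width: 54.6
```

```bash
python3 - <<'E'
from h import *
s=manip.snapshot("wrist");save(s,"wrist8")
st=manip.get_state();print(st["tcp_pos"],st["ee_rot"],st["force"],st["gripper_width"])
go(503,-237.5,154,-.107)
E
```

```text
[559.37392275 132.75586932 153.99657884] [-5.33756155e-05  9.98324666e-01 -5.78603714e-02  1.88637807e-04] [-0.12090996 -0.07365823  0.56307734] 54.766352730721685
turn z first -0.009 then shift cm [-1.65 37.42 -0.  ] clock 16.0
```

View pics/wrist8.png

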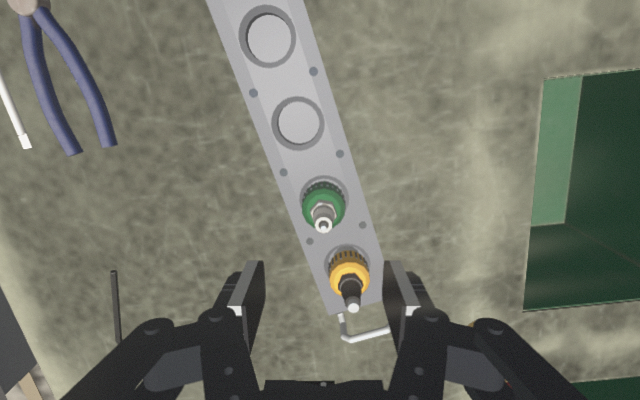

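play_rows --pt "0 0 0 -0.2 4.68 0 5.5" --pt "0 0 0 -0.2 4.68 0 5.5" --pt "0 0 0 -0.2 4.68 0 5.5" --pt "0 0 0 -0.2 4.68 0 5.5" --pt "0 0 0 -0.2 4.68 0 5.5" --pt "0 0 0 -0.2 4.68 0 5.5" --pt "0 0 0 -0.2 4.68 0 5.5" --pt "0 0 0 -0.2 4.68 0 5.5" --pt "0 0 0 0 0 0 5.5" --pt "0 0 0 0 0 0 5.5" --pt "0 0 0 0 0 0 5.5"

```text
clock: 17.1
tcp_pos: [504.2, -237.1, 153.5]
ee_rot: [-0.0, 0.999, -0.052, -0.0]
force: [-1.1, 0.2, -0.2]
gripper_width: 55.2
```

```bash
python3 - <<'E'
from h import *
s=manip.snapshot("wrist");save(s,"wrist9");st=manip.get_state();print(st["tcp_pos"],st["ee_rot"])
c=cloud(s);X,Y,Z=c[...,0],c[...,1],c[...,2]
D=np.hypot(X-503,Y+238)<25;q=D&(Z>45)&(Z<70)
print(np.percentile(c[q],[1,50,99],axis=0).round(1))
go(503,-238,54.5,-.107)
E
```

```text
[ 504.3315471  -236.70323854  153.5857826 ] [-2.81570964e-04  9.98673282e-01 -5.14934409e-02 -1.46537312e-04]
[[ 488.7 -251.5   45.6]
 [ 504.9 -231.4   60.8]
 [ 519.1 -223.4   69.8]]
turn z first 0.004 then shift cm [-0.12  0.14  9.91] clock 17.15
```

View pics/wrist9.png

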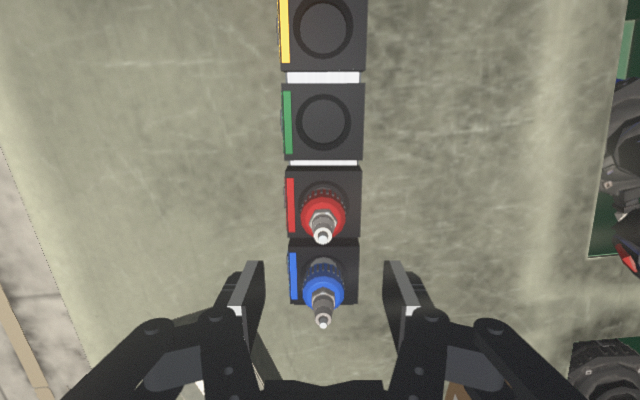

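play_rows --pt "0 0 0 -0.1 0.15 3 5.5" --pt "0 0 0 0 0 4 5.5" --pt "0 0 0 0 0 2 5.5" --pt "0 0 0 0 0 0.9 5.5" --pt "0 0 0 0 0 0 5.5" --pt "0 0 0 0 0 0 2" --pt "0 0 0 0 0 0 2" --pt "0 0 0 0 0 0 2" --pt "0 0 0 0 0 0 2" --pt "0 0 0 0 0 0 2"

```text
clock: 18.15
tcp_pos: [504.4, -239.9, 56.9]
ee_rot: [0.001, 0.999, -0.052, 0.002]
force: [-0.3, 2.2, 6.7]
gripper_width: 30.1
```

```bash
python3 - <<'E'
from h import *
st=manip.get_state();print(st["tcp_pos"],st["ee_rot"],st["force"],st["gripper_width"])
go(546,194,155,.211)
E
```

```text
[ 504.38514295 -239.86342864   56.91257129] [ 5.68736359e-04  9.98620615e-01 -5.24797702e-02  1.55477170e-03] [-0.26869351  2.19273248  6.7145023 ] 30.14999714104819
turn z first -0.316 then shift cm [ 13.16 -41.55  -9.81] clock 18.15
```

play_rows --pt "0 0 0 0 0 -1 2" --pt "0 0 0 0 0 -4 2" --pt "0 0 -0.105 0 0 -4.8 2" --pt "0 0 -0.105 0 0 0 2" --pt "0 0 -0.106 0 0 0 2"

```text
clock: 18.65
tcp_pos: [504.5, -240.3, 156.4]
ee_rot: [0.002, 0.994, 0.107, 0.002]
force: [-0.2, -0.5, -2.4]
gripper_width: 30.1
```

play_rows --pt "0 0 0 1.46 -4.61 0 2" --pt "0 0 0 1.46 -4.61 0 2" --pt "0 0 0 1.46 -4.61 0 2" --pt "0 0 0 1.46 -4.61 0 2" --pt "0 0 0 1.46 -4.61 0 2" --pt "0 0 0 1.46 -4.61 0 2" --pt "0 0 0 1.46 -4.61 0 2" --pt "0 0 0 1.46 -4.61 0 2" --pt "0 0 0 1.46 -4.61 0 2" --pt "0 0 0 0 0 0 2" --pt "0 0 0 0 0 0 2" --pt "0 0 0 0 0 0 2"

```text
clock: 19.85
tcp_pos: [544.5, 193.1, 153.0]
ee_rot: [0.0, 0.994, 0.105, -0.0]
force: [-0.3, -0.9, -1.3]
gripper_width: 29.9
```

```bash
python3 - <<'E'
from h import *
s=manip.snapshot("wrist");save(s,"wrist10")
st=manip.get_state();print(st["tcp_pos"],st["ee_rot"],st["force"],st["gripper_width"])
go(546,193,49,.211)
E
```

```text
[544.64100263 192.67170713 152.96970105] [ 2.27428528e-04  9.94505594e-01  1.04683194e-01 -3.47200636e-05] [ 0.10761997  0.4860872  -1.39501392] 30.017283863418157
turn z first -0.001 then shift cm [ 0.14 -0.   10.4 ] clock 19.9
```

View pics/wrist10.png

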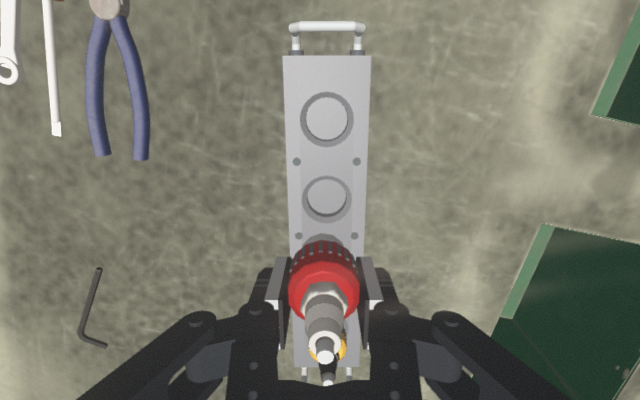

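Seat 3 lies beneath at (326,197), in the same place in the picture as for the earlier heads; the red head is held upright.

play_rows --pt "0 0 0 0.16 -0.03 2 2" --pt "0 0 0 0 0 3 2" --pt "0 0 0 0 0 2.5 2" --pt "0 0 0 0 0 1 2" --pt "0 0 0 0 0 0.8 2" --pt "0 0 0 0 0 0.7 2" --pt "0 0 0 0 0 0.4 2" --pt "0 0 0 0 0 0 2" --pt "0 0 0 0 0 0 2"

```text
clock: 20.8
tcp_pos: [546.6, 194.7, 49.6]
ee_rot: [-0.0, 0.994, 0.105, 0.001]
force: [-0.9, -0.2, -2.2]
gripper_width: 29.7
```

play_rows --pt "0 0 0 0 0 0.1 2" --pt "0 0 0 0 0 0.1 2" --pt "0 0 0 0 0 0 2"

```text
clock: 21.1
tcp_pos: [546.4, 194.7, 47.1]
ee_rot: [-0.0, 0.994, 0.105, 0.0]
force: [-0.6, 0.0, -1.3]
gripper_width: 30.2
```

play_rows --pt "0 0 0 0 0 0.05 2" --pt "0 0 0 0 0 0 5.5" --pt "0 0 0 0 0 0 5.5" --pt "0 0 0 0 0 0 5.5" --pt "0 0 0 0 0 0 5.5" --pt "0 0 0 0 0 -3 6" --pt "0 0 0 0 0 -4 7" --pt "0 0 0 0 0 -3.7 7" --pt "0 0 0.105 0 0 0 7" --pt "0 0 0.105 0 0 0 6" --pt "0 0 0.106 0 0 0 5.5" --pt "0 0 0 0 0 0 5.5"

```text
clock: 22.3
tcp_pos: [546.1, 194.5, 153.3]
ee_rot: [-0.0, 0.999, -0.053, 0.0]
force: [0.5, 0.0, 0.4]
gripper_width: 55.0
```

```bash
python3 - <<'E'
from h import *
s=manip.snapshot("wrist");save(s,"wrist11")
st=manip.get_state();print(st["tcp_pos"],st["ee_rot"],st["force"],st["gripper_width"])
go(496.3,-299.5,154,-.105)
E
```

```text
[546.02036986 194.49801379 153.22163942] [ 1.79654545e-05  9.98679557e-01 -5.13725295e-02 -6.75473362e-05] [-0.03903558  0.32389785  0.19299699] 55.36696113382908
turn z first 0.002 then shift cm [ 0.23 49.65 -0.08] clock 22.35
```

View pics/wrist11.png

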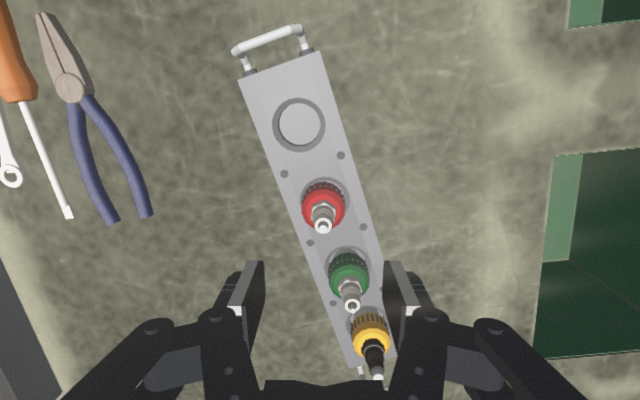

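Red (323,208), green and yellow stand in the three right-hand seats, the left seat (298,123) is free. On to blue.

play_rows --pt "0 0 0 0.02 4.51 0 5.5" --pt "0 0 0 0.02 4.51 0 5.5" --pt "0 0 0 0.02 4.51 0 5.5" --pt "0 0 0 0.02 4.51 0 5.5" --pt "0 0 0 0.02 4.51 0 5.5" --pt "0 0 0 0.02 4.51 0 5.5" --pt "0 0 0 0.02 4.51 0 5.5" --pt "0 0 0 0.02 4.51 0 5.5" --pt "0 0 0 0.02 4.51 0 5.5" --pt "0 0 0 0.02 4.51 0 5.5" --pt "0 0 0 0.02 4.51 0 5.5" --pt "0 0 0 0 0 0 5.5"

```text
clock: 23.55
tcp_pos: [495.0, -304.4, 153.4]
ee_rot: [0.001, 0.999, -0.053, 0.0]
force: [0.3, 0.7, 0.6]
gripper_width: 55.0
```

play_rows --pt "0 0 0 0 0 0 5.5" --pt "0 0 0 0 0 0 5.5"

```text
clock: 23.75
tcp_pos: [496.3, -298.3, 153.0]
ee_rot: [-0.0, 0.999, -0.052, -0.0]
force: [0.0, -0.5, -0.4]
gripper_width: 54.8
```

```bash
python3 - <<'E'
from h import *
s=manip.snapshot("wrist");save(s,"wrist12");st=manip.get_state();print(st["tcp_pos"],st["ee_rot"])
c=cloud(s);X,Y,Z=c[...,0],c[...,1],c[...,2]
D=np.hypot(X-497,Y+298)<25;q=D&(Z>45)&(Z<70)
print(np.percentile(c[q],[1,50,99],axis=0).round(1))
go(496.3,-299.5,54.5,-.107)
E
```

```text
[ 496.44678807 -297.97777722  153.08473862] [-2.89517145e-04  9.98679434e-01 -5.13739637e-02 -1.43774708e-04]
[[ 482.4 -312.2   45.8]
 [ 498.9 -292.8   60.7]
 [ 512.8 -284.3   69.7]]
turn z first 0.004 then shift cm [0.   0.15 9.86] clock 23.8
```

View pics/wrist12.png

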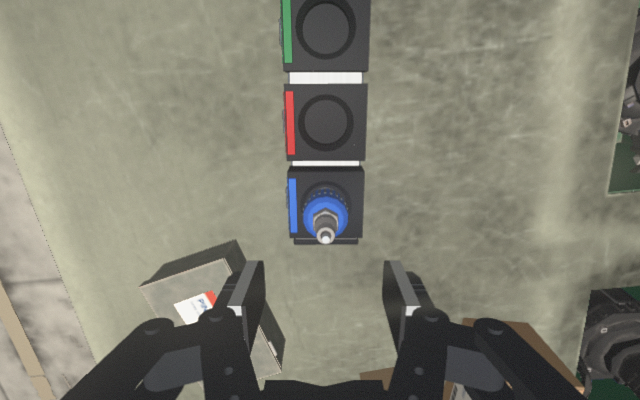

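```bash
python3 - <<'E'
from h import *
s=manip.snapshot("top");c=cloud(s);X,Y,Z=c[...,0],c[...,1],c[...,2]
m=(Z>8)&(Z<120)&(X>360)&(X<520)&(Y<-325)&(Y>-520)
P=c[m];print(len(P),P.min(0),P.max(0),cv2.minAreaRect(P[:,:2].astype(np.float32)),np.percentile(P[:,2],[50,95]))
save(s,"top12")
E
```

```text
846 [ 360.10661527 -451.40203609   10.17074601] [ 439.58570056 -331.25411793   47.79792585] ((394.81402587890625, -397.8734130859375), (71.51082611083984, 121.92477416992188), 14.5087890625) [41.04368654 44.53071816]
```

View pics/top12.png

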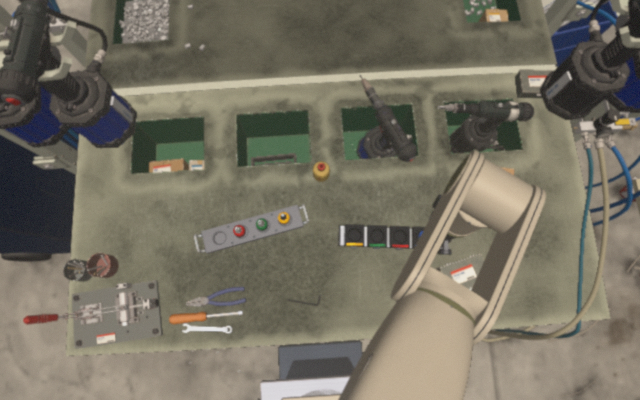

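play_rows --pt "0 0 0 0 0.12 3 5.5" --pt "0 0 0 0 0 4 5.5" --pt "0 0 0 0 0 2 5.5" --pt "0 0 0 0 0 0.9 5.5" --pt "0 0 0 0 0 0 5.5" --pt "0 0 0 0 0 0 2" --pt "0 0 0 0 0 0 2" --pt "0 0 0 0 0 0 2" --pt "0 0 0 0 0 0 2" --pt "0 0 0 0 0 0 2"

```text
clock: 24.85
tcp_pos: [497.5, -301.1, 56.6]
ee_rot: [0.001, 0.999, -0.052, 0.002]
force: [-0.6, 0.9, 6.7]
gripper_width: 30.0
```

```bash
python3 - <<'E'
from h import *
st=manip.get_state();print(st["tcp_pos"],st["ee_rot"],st["force"],st["gripper_width"])
go(532.9,253.5,155,.211)
E
```

```text
[ 497.53769998 -301.14448405   56.55900071] [ 8.89871913e-04  9.98620728e-01 -5.24726752e-02  1.57099124e-03] [-0.57716346  0.94285908  6.74845188] 30.02428782193808
turn z first -0.316 then shift cm [ 15.07 -53.49  -9.84] clock 24.85
```

play_rows --pt "0 0 0 0 0 -1 2" --pt "0 0 0 0 0 -4 2" --pt "0 0 -0.105 0 0 -4.8 2" --pt "0 0 -0.105 0 0 0 2" --pt "0 0 -0.106 0 0 0 2"

```text
clock: 25.35
tcp_pos: [497.6, -301.4, 156.0]
ee_rot: [0.002, 0.994, 0.107, 0.002]
force: [0.3, -0.1, -2.3]
gripper_width: 30.1
```

play_rows --pt "0 0 0 1.26 -4.46 0 2" --pt "0 0 0 1.26 -4.46 0 2" --pt "0 0 0 1.26 -4.46 0 2" --pt "0 0 0 1.26 -4.46 0 2" --pt "0 0 0 1.26 -4.46 0 2" --pt "0 0 0 1.26 -4.46 0 2" --pt "0 0 0 1.26 -4.46 0 2" --pt "0 0 0 1.26 -4.46 0 2" --pt "0 0 0 1.26 -4.46 0 2" --pt "0 0 0 1.26 -4.46 0 2" --pt "0 0 0 1.26 -4.46 0 2" --pt "0 0 0 1.26 -4.46 0 2"

```text
clock: 26.55
tcp_pos: [531.9, 256.7, 153.3]
ee_rot: [-0.0, 0.994, 0.105, 0.001]
force: [1.4, 0.2, -0.3]
gripper_width: 30.0
```

play_rows --pt "0 0 0 0 0 0 2" --pt "0 0 0 0 0 0 2" --pt "0 0 0 0 0 0 2"

```text
clock: 26.85
tcp_pos: [531.9, 254.0, 152.5]
ee_rot: [0.0, 0.994, 0.105, -0.0]
force: [-0.3, 0.6, -1.4]
gripper_width: 29.8
```

```bash
python3 - <<'E'
from h import *
s=manip.snapshot("wrist");save(s,"wrist13")
st=manip.get_state();print(st["tcp_pos"],st["ee_rot"],st["force"],st["gripper_width"])
go(533,253.7,49,.211)
E
```

```text
[532.00822542 253.61477183 152.51031128] [ 1.75396036e-04  9.94497129e-01  1.04763683e-01 -1.50175544e-05] [ 1.02362442  0.10641539 -1.03234833] 30.674191881624395
turn z first -0.001 then shift cm [1.000e-01 1.000e-02 1.035e+01] clock 26.9
```

View pics/wrist13.png

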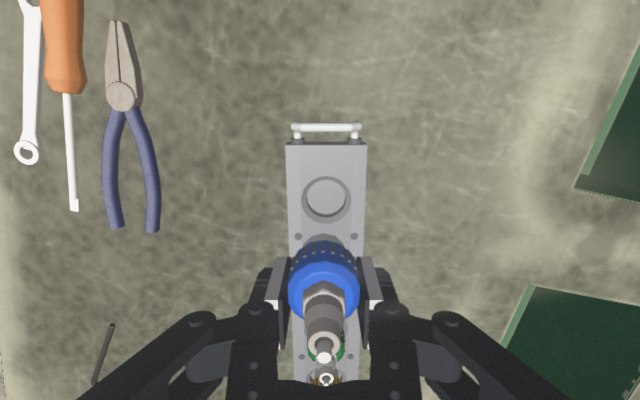

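Seat 4 shows beneath at (325,198), as for the others. Descend.

play_rows --pt "0 0 0 0.12 0 2 2" --pt "0 0 0 0 0 3 2" --pt "0 0 0 0 0 2.5 2" --pt "0 0 0 0 0 1 2" --pt "0 0 0 0 0 0.8 2" --pt "0 0 0 0 0 0.7 2" --pt "0 0 0 0 0 0.4 2" --pt "0 0 0 0 0 0 2" --pt "0 0 0 0 0 0 2"

```text
clock: 27.8
tcp_pos: [533.6, 255.2, 49.1]
ee_rot: [-0.0, 0.994, 0.105, 0.001]
force: [-0.2, -0.5, -0.9]
gripper_width: 30.3
```

play_rows --pt "0 0 0 0 0 0.1 2" --pt "0 0 0 0 0 0.1 2" --pt "0 0 0 0 0 0 2"

```text
clock: 28.1
tcp_pos: [533.4, 255.2, 46.6]
ee_rot: [-0.0, 0.994, 0.105, 0.0]
force: [0.5, -0.1, -0.4]
gripper_width: 30.1
```

play_rows --pt "0 0 0 0 0 0 5.5" --pt "0 0 0 0 0 0 5.5" --pt "0 0 0 0 0 0 5.5" --pt "0 0 0 0 0 0 5.5" --pt "0 0 0 0 0 -3 6" --pt "0 0 0 0 0 -4 7" --pt "0 0 0 0 0 -4 7" --pt "0 0 0 0 0 -3 7" --pt "0 0 0 -4 -1 0 7" --pt "0 0 0 -4 -1 0 7" --pt "0 0 0 -4 -1 0 7" --pt "0 0 0 -4 -1 0 7"

```text
clock: 29.3
tcp_pos: [366.8, 260.4, 186.2]
ee_rot: [-0.0, 0.994, 0.105, 0.0]
force: [-0.6, 0.6, 2.0]
gripper_width: 70.1
```

play_rows --pt "0 0 0 -2 4 0 7" --pt "0 0 0 -2 4 0 7" --pt "0 0 0 0 4 0 7" --pt "0 0 0 0 4 0 7" --pt "0 0 0 0 4 0 7" --pt "0 0 0 0 4 0 7" --pt "0 0 0 0 4 0 7" --pt "0 0 0 0 4 0 7" --pt "0 0 0 0 0 0 7" --pt "0 0 0 0 0 0 7" --pt "0 0 0 0 0 0 7"

```text
clock: 30.4
tcp_pos: [396.0, -60.1, 186.2]
ee_rot: [-0.0, 0.994, 0.105, -0.0]
force: [-0.0, 0.3, -0.6]
gripper_width: 69.8
```

```bash
python3 - <<'E'
from h import *
s=manip.snapshot("top");save(s,"topE");c=cloud(s);X,Y,Z=c[...,0],c[...,1],c[...,2]
for k,(x,y) in dict(y=(572,72.5),g=(559,133.1),r=(545.9,193.7),b=(532.9,254.3)).items():
    D=np.hypot(X-x,Y-y)<22;a=D&(Z>46)&(Z<57);t=D&(Z>66)
    print(k,a.sum(),c[a].mean(0).round(1),"median collar",np.median(Z[a]).round(1),"nose",t.sum(),c[t].mean(0).round(1),c[t][:,2].max().round(1))
print([ (d["p"],w(s,d["position"]).round(1)) for d in manip.spot_in("bottle_mid","top")])
st=manip.get_state();print(st["tcp_pos"],st["force"],st["clock"],st["gripper_width"])
f=cv2.resize(cv2.cvtColor(s["frame"][190:260,180:330],cv2.COLOR_RGB2BGR),None,fx=5,fy=5,interpolation=cv2.INTER_CUBIC);cv2.imwrite("pics/topEz.png",f)
s=manip.snapshot("side");save(s,"sideE")
s=manip.snapshot("wrist");save(s,"wristE")
E
```

```text
y 70 [571.4  73.2  51.3] median collar 51.4 nose 25 [571.2  73.   77.8] 88.2
g 73 [557.9 133.2  50.8] median collar 51.0 nose 26 [558.1 133.3  75.2] 85.3
r 71 [543.4 194.4  51.1] median collar 51.4 nose 23 [544.2 194.7  75.9] 86.1
b 68 [531.2 254.3  51. ] median collar 51.1 nose 23 [531.  255.9  75.8] 86.4
[(0.76, array([694.6, -38.3,  50.1]))]
[396.06252792 -59.68729177 186.26593536] [ 0.71908189 -1.00547421 -0.78259462] 30.5 70.31191578129132
```

View pics/topEz.png

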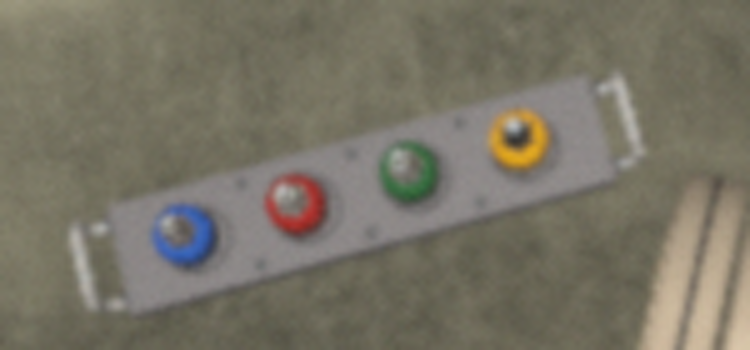

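View pics/wristE.png

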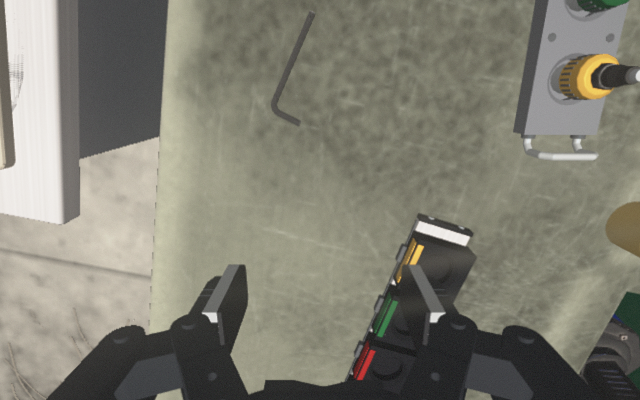

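View pics/sideE.png

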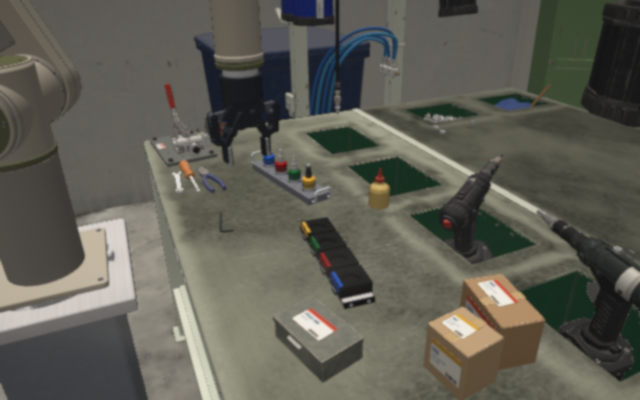

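```bash
python3 -c "
from rig import manip
print(manip.job_done())"
```

```text
the job is handed in; nothing more can be done
None
```

The job is handed in: all four heads are in the carrier in reverse order. The rail reads yellow, green, red, blue from the left, and the carrier now reads blue, red, green, yellow. It took about 31 s of the 93 s, and no verdict was reported.

**Last checks (top camera):**
- **Fully down:** the collar tops measured about 51 mm up, where a fully seated head gives 52 mm.
- **Centred:** each head's axis was within about 2–3 mm of the seat centre I estimated, against the 8 mm allowed.
- **Upright and let go:** all four looked upright in the pictures, and the gripper was well clear and touching nothing.
- **Bottle:** it measured within 2 mm of where it started.

**What did not go to plan or disagreed:**
- My first grip on the yellow head was about 5 mm off centre along the row. I reopened, shifted and gripped it again before lifting.
- The top and wrist cameras disagreed by about 2 mm on positions, so I used values between the two.
- The arm pushed up with about 6–7 N each time the jaws closed on a head, far below the limits.

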